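Check the hardness probe on its reference disc, then hold it square on the ringed spot

TASK

Lift the spring-tipped hardness probe out of its stand and check it first on the flat reference disc of the stand: upright, tip on the middle of the disc, pressed gently until the sprung tip is about half in, for at least a second. Then hold the probe square to the sloping top face of the milled part on the tilting table, tip in the middle of the scribed ring, again pressed gently until the tip is about half in, and finish while holding it there. Do not shift the table's tilt or the loose tools lying about.

Things in the scene. Friction and masses are not known exactly. Their poses are not given: they have to be found in the camera images.
- probe: hardness probe, loose, 0.15 kg, standing upright in its stand. Origin: centre of the nose (lower end of the barrel); z up along the probe. Steel barrel 20 mm across, z = 0 to 50 mm; black collar 32 mm across, 50 to 56 mm, rests on the stand's top; square grey grip 26 x 26 mm (flats across x and y), 56 to 115 mm, to be grasped; round end cap to 119 mm
- tip_end (a point): end of the probe's sprung steel tip (9 mm across, flat end 5 mm), on the probe's axis, 18 mm below the nose while the tip is fully out; z as the probe's
- probe_tip (a joint): how far the probe's sprung tip is pushed in, m: 0 fully out, 0.012 fully in. Pushing it takes 2 N to begin and 0.4 N more per mm (4.4 N half in, 6.8 N fully in); beyond that it is rigid
- dock: the probe's stand, black, fixed, 60 mm (x) by 150 mm (y). Origin: on the bench under its middle. At +y a block 60 x 60 x 75 mm high with the probe's hole; towards -y a low apron 12 mm high with the reference disc
- hole (a point): mouth of the stand's hole, at the block's top, 75 mm above the bench; vertical, 23.5 mm wide, right through: lift the probe straight up at least 75 mm to clear it
- ref_disc (a point): centre of the top of the flat steel reference disc, 44 mm across, its top level and 22 mm above the bench, 85 mm from the hole; z up
- tilt_base: the tilting table's fixed base, dark steel, 110 mm (x) by 116 mm (y), origin on the bench under its middle; two cheeks at y = +-50 mm carry the table's hinge 45 mm above the bench, up to 54 mm high
- tilt_table (a joint): tilt of the table, rad: 0 level; growing, its top face leans towards the base's -x side. The stiff hinge stays where it is set
- spot (a point): middle of the scribed ring (14 mm across, with a centre dot) on the flat top of the aluminium milled part (45 x 70 x 22 mm, a bore either side of the ring) clamped on the tilting table, 28 mm from the hinge axis along the normal; z is the normal, out of the face; y along the hinge
- marker: loose marker pen, 146 mm long, 16 mm thick, lying between the stand and the tilting table; origin under its middle
- screwdriver_black: loose black-handled screwdriver, 169 mm long, lying further back; origin under its middle
- nut_3: loose steel nut, 30 x 34 x 24 mm, lying at the back left; origin under its middle

How it is judged:
By the outcome, as a careful person would: the job done as asked, in the order asked, and still so for the second after the job is handed in, while the arm keeps its last pose, push and grip.
It also fails if it takes over 45 s, if anything falls off the work surface, if the arm or the gripper's body presses on something with over 40 N, if the wrist force passes 120 N, or if a joint passes its speed limit or range.

ROBOT

A 6-joint arm with a two-finger parallel gripper is mounted at the origin on a cart in front of the work surface, level with it; the furniture and walls round the work are solid. World frame = base frame: x ahead of the robot, y to its left, z up, the work surface at z = 0. Lengths are in m, angles in degrees, forces in N, time in s.
With the tool pointing down it reaches from about 0.3 to 0.775 m from the base axis. Payload 14.6 kg.
Tool frame: the origin (TCP) lies at the very end of the fingers, on their centre line; the grasp point (between the pads) lies manip.grip_depth behind it (manip.grip_depth is the distance from the TCP to the grasp point, in m); z points along the fingers, y is the line along which they close (so a half turn about z gives the same grasp; the last joint's range is limited). The gripper opens to 94 mm and grips with 3 to 60 N. Pads are 16 mm wide; open, the fingers measure 119 mm over their backs; the gripper's body (75 mm by 177 mm) begins 78 mm behind the grasp point.
Start: joints at [-80.478, 17.183, 87.147, -0, 75.671, -3.816], TCP at [0.127, -0.535, 0.175] pointing down, gripper open.
Joint ranges: [-173.82, 173.82], [-45.26, 126.66], [13.44, 144.39], [-59.66, 239.66], [0, 175.72], [-146.38, 146.38]. Speed limits (degrees/s): [127.2, 127.2, 147.25, 180, 180, 180].

INTERFACE

Orientations are given as [roll, pitch, yaw] about the fixed x, y, z axes, in that order (R = Rz(yaw) Ry(pitch) Rx(roll)).
In Python, from rig import manip, camrig gives the robot as it stands (manip), with the cameras (camrig).
- The arm moves only by the tool shift_gripper, called after "Call:" as name(argument=value, ...) on one line, values as JSON. Schema: {"type":"object","properties":{"increments":{"type":"object","properties":{"moves":{"type":"array","items":{"type":"array","items":{"type":"number"},"minItems":7,"maxItems":7},"minItems":1,"maxItems":8}},"additionalProperties":false,"required":["moves"]},"clamp_n":{"type":"number"},"only":{"type":"string"},"quiet":{"type":"boolean"},"lines":{"type":"string"}},"required":["increments"],"additionalProperties":false}. increments is an object whose key "moves" holds a list of rows, 1 to 8 of them, each of 7 numbers: a rotation vector rx, ry, rz in degrees, then dx, dy, dz in m, then the finger opening in m; each row is the pose to reach, as a shift and turn from the pose commanded when the call began, along the tool's axes at that moment; what a row does not reach only later rows make up. A row lasts 1/8 s, in which the tool goes at most 0.0625 m and 10.7 degrees, less where a joint would pass 70% of its speed; a pose out of reach is approached as far as the arm can. The fingers move at their own pace and stop on an object; clamp_n is the grip in N (left out, the last holds). Time passes only in rows, so rows that do not move let the fingers close. The tool returns the time, the measured TCP pose, the force, the opening and the grip force at its end. only (a regular expression) keeps the lines of the reply that match it, lines (a string "A,B") keeps lines A to B, and quiet returns only ok. Input that does not fit is refused with a message, and nothing moves.
- manip.observe(): the state, without advancing time (a new reading comes with each control period).
- camrig.read_camera(name): name is "scene" or "top" or "wrist"; returns the picture (480x640x3 uint8, red, green, blue); there is no depth.
- camrig.camera_params(name): a dict with "camera_matrix" (3x3 intrinsics, pixels), "view" (4x4, takes a point from world to camera coordinates). Camera axes: x right, y down, z forward; pixel columns grow to the right and rows downward; lengths in m; the calibration is good to about 2 mm. The wrist camera is an equidistant fisheye: a pixel r from the principal point sees the ray r / f radians off the axis. A picture is of the moment at which its call begins: read the wrist's pose just before it. camera_params takes no time and is no camera call; for the wrist camera it gives the pose at the moment of the call.
- manip.sign_off(): hands the job in; it is judged then, once.
The state is a dict: "time_s": time; "q": joint angles; "joint_vel": joint speeds; "tau": joint torques, N m; "position": TCP position; "eef_rot": TCP orientation; "ft_force": force on the tool from outside, world axes, zero at the start; "wrist_torque": the same for the moment, N m; "gripper_width": finger opening in m; "gripper_force": force on a finger pad.
Only numpy, scipy, OpenCV 4.12 (cv2) and the standard library are available. Lean on these libraries where they do the work, as an engineer would, in place of code of your own. Each camera call takes 0.05 s, during which the arm holds its last target. There are 200 camera calls.

## Working session

There is one attempt and no reset: what is moved stays moved. The work goes in short steps, Python scripts to look and compute and a tool call to move; the robot and the scene stay as the last step left them, time stands still between calls to the robot, and variables do not carry over. Pictures are saved under pics/ and viewed, at most 10 in all, crops included, and the job is handed in when it is done.

```bash
ls; mkdir -p pics
```

Run:
```python
from rig import manip, camrig
import cv2
s=manip.observe(); print(s['time_s'],s['position'],s['eef_rot'],s['gripper_width'],manip.grip_depth)
for n in ("scene","top"):
    p=camrig.camera_params(n); print(n,p)
    cv2.imwrite(f'pics/{n}0.png',cv2.cvtColor(camrig.read_camera(n),cv2.COLOR_RGB2BGR))
```

```text
pics
rig.py
0.0 [ 0.12680826 -0.53486632  0.17458418] [-1.79933291e+02 -3.82268787e-03  1.33385812e+01] 0.09411649625615746 0.0188
scene {'camera_matrix': array([[520.86628927,   0.        , 321.92870638],
       [  0.        , 520.86628927, 238.49979316],
       [  0.        ,   0.        ,   1.        ]]), 'view': array([[-0.88528036, -0.46494262, -0.01034593,  0.48723409],
       [-0.26094878,  0.51503157, -0.81648529,  0.19025366],
       [ 0.38494729, -0.72011863, -0.57727354,  0.8563928 ],
       [ 0.        ,  0.        ,  0.        ,  1.        ]])}
top {'camera_matrix': array([[465.49217831,   0.        , 317.74964972],
       [  0.        , 465.49217831, 245.8763417 ],
       [  0.        ,   0.        ,   1.        ]]), 'view': array([[-0.01061098, -0.99985112,  0.01360658,  0.02841724],
       [-0.99099218,  0.00869835, -0.13363698,  0.54448167],
       [ 0.13349873, -0.01490203, -0.99093694,  0.91585364],
       [ 0.        ,  0.        ,  0.        ,  1.        ]])}
```

View pics/scene0.png

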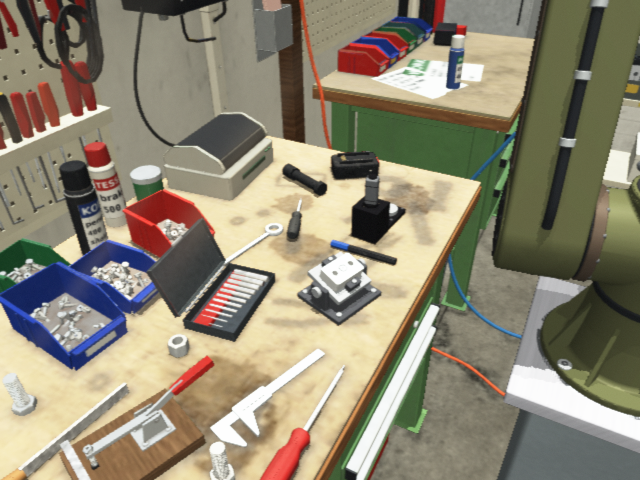

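View pics/top0.png

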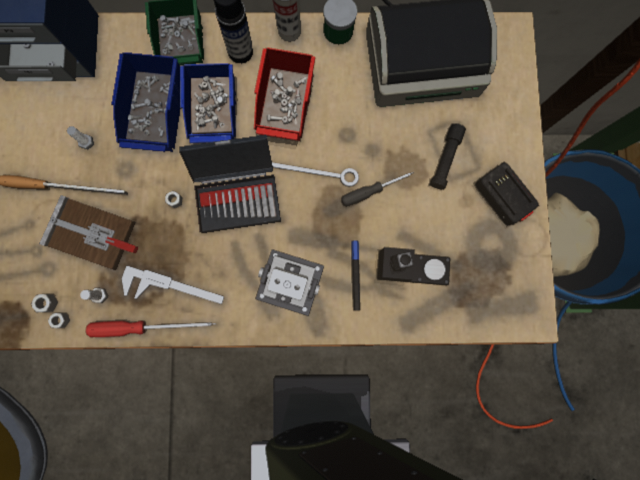

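The scene view shows the stand with the probe near (372,205) and the tilting table near (340,285), with the marker between them. In the top view the probe cap is near (404,259), the disc near (434,269) and the ring near (288,284). I'll zoom in on both.

Run:
```python
import cv2,numpy as np
t=cv2.imread('pics/top0.png'); s=cv2.imread('pics/scene0.png')
a=cv2.resize(t[240:320,250:460],None,fx=3.8,fy=3.8,interpolation=cv2.INTER_CUBIC)
b=cv2.resize(s[245:325,295:385],None,fx=3.6,fy=3.6,interpolation=cv2.INTER_CUBIC)
c=cv2.resize(s[165:245,345:410],None,fx=3.6,fy=3.6,interpolation=cv2.INTER_CUBIC)
o=np.zeros((600,800,3),np.uint8); o[:a.shape[0],:a.shape[1]]=a; o[308:308+b.shape[0],:b.shape[1]]=b; o[308:308+c.shape[0],400:400+c.shape[1]]=c
cv2.imwrite('pics/crop1.png',o)
```

```text
(no output)
```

View pics/crop1.png

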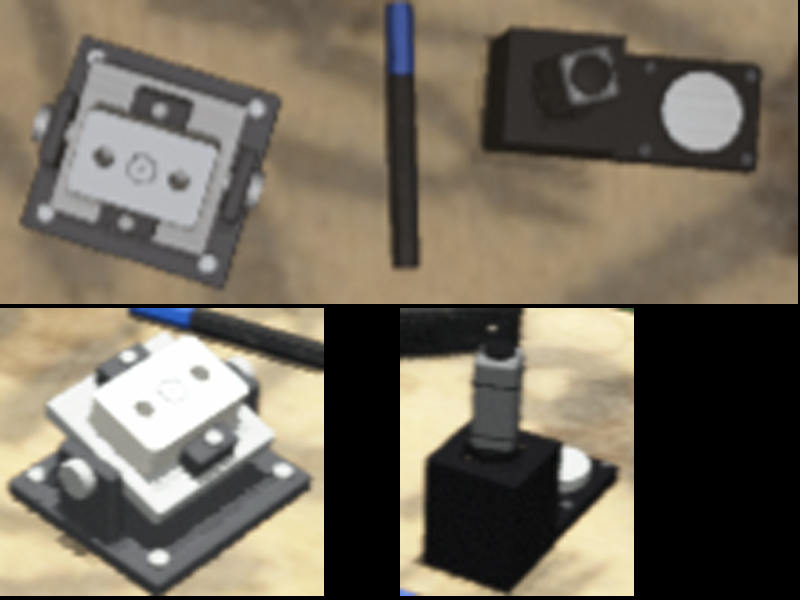

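The crops show the bores, ring and face corners clearly. In the top crop the ring is at (141,169), the disc at (702,111) and the cap at (593,73). I'll run a first model fit from these.

Create h.py:
```python
import numpy as np
from scipy.spatial.transform import Rotation as R
def proj(p,P):
    """pixels of world points P (n,3) with camera p; p['fish'] marks the fisheye"""
    K,V=np.asarray(p['camera_matrix']),np.asarray(p['view'])
    c=np.atleast_2d(P)@V[:3,:3].T+V[:3,3]
    if p.get('fish'):
        r=np.hypot(c[:,0],c[:,1]); d=np.arctan2(r,c[:,2])/np.maximum(r,1e-12); m=c[:,:2]*d[:,None]
    else: m=c[:,:2]/c[:,2:]
    return m*[K[0,0],K[1,1]]+K[:2,2]
def ray(p,uv):
    K,V=np.asarray(p['camera_matrix']),np.asarray(p['view'])
    m=(np.asarray(uv,float)-K[:2,2])/[K[0,0],K[1,1]]
    if p.get('fish'):
        t=np.hypot(*m); d=np.r_[m*np.sin(t)/max(t,1e-12),np.cos(t)]
    else: d=np.r_[m,1]
    return -V[:3,:3].T@V[:3,3], V[:3,:3].T@d
def at_z(p,uv,z):
    o,d=ray(p,uv); return o+d*(z-o[2])/d[2]
def table(x):
    """spot, rotation (columns x,y,z of spot) from bx,by,yaw,tilt"""
    Rb=R.from_euler('z',x[2]).as_matrix(); Rs=Rb@R.from_euler('y',-x[3]).as_matrix()
    return np.r_[x[0],x[1],.045]+.028*Rs[:,2], Rs, Rb
```

Run:
```python
from h import *
from rig import manip, camrig
from scipy.optimize import least_squares
T=camrig.camera_params('top');S=camrig.camera_params('scene')
W=camrig.camera_params('wrist');print(W, 'cam pos',-np.array(W['view'])[:3,:3].T@np.array(W['view'])[:3,3])
t=lambda *a:np.array(a)/3.8+[250,240]
s=lambda *a:(np.array(a)-[0,308])/3.6+[295,245]
s2=lambda *a:(np.array(a)-[400,308])/3.6+[345,165]
print('disc top',at_z(T,t(702,111),.022),'scene',at_z(S,s2(573,468),.022))
print('cap top',at_z(T,t(593,73),.144))
print('apron corners',at_z(T,t(760,65),.012),at_z(T,t(753,170),.012))
print('grip corners',*[at_z(T,t(*a),.14) for a in((558,58),(606,47),(620,95),(572,107))])
Ft=t(*[(97,103),(222,143),(197,230),(67,190)]) if 0 else np.array([t(*a) for a in((97,103),(222,143),(197,230),(67,190),(141,169))])
# scene corners in same physical order found below: top-left in top = far-left(y+,x+)
Fs=np.array([s(*a) for a in((158,447),(92,402),(183,335),(250,388),(173,390))])
L=np.array([[1,1,0],[1,-1,0],[-1,-1,0],[-1,1,0],[0,0,0]])*[.0225,.035,0]
best=None
for perm in range(4):
  Fp=np.vstack([np.roll(Fs[:4],perm,0),Fs[4:]])
  for t0 in(-.4,0,.4):
    def f(x):
        c,Rs,_=table(x); P=L@Rs.T+c
        return np.r_[(proj(T,P)-Ft).ravel(),(proj(S,P)-Fp).ravel()]
    r=least_squares(f,[.47,.05,-.2,t0],loss='soft_l1')
    if best is None or r.cost<best[0].cost: best=(r,perm,f)
r,perm,f=best
print(perm,r.cost,r.x[:2],np.degrees(r.x[2:]),table(r.x)[0]);print(f(r.x).reshape(-1,2).round(1).tolist())
print('knob mid',at_z(T,t(149,157.5),.045),[at_z(T,t(*a),.01) for a in((85,37),(280,98),(222,287),(22,222))])
```

```text
{'camera_matrix': array([[371.64829954,   0.        , 316.41036461],
       [  0.        , 371.64829954, 238.30374477],
       [  0.        ,   0.        ,   1.        ]]), 'view': array([[ 2.30610422e-01, -9.73045854e-01, -7.73545332e-04,
        -5.48195234e-01],
       [-9.33886300e-01, -2.21552784e-01,  2.80661261e-01,
        -2.91231244e-02],
       [-2.73267658e-01, -6.40010085e-02, -9.59806573e-01,
         3.90952190e-01],
       [ 0.00000000e+00,  0.00000000e+00,  0.00000000e+00,
         1.00000000e+00]])} cam pos [ 0.20605644 -0.51485007  0.38298816]
disc top [ 0.49580684 -0.21872368  0.022     ] scene [ 0.4819901 -0.2188633  0.022    ]
cap top [ 0.50447533 -0.13481988  0.144     ]
apron corners [ 0.52178494 -0.2546862   0.012     ] [ 0.46395557 -0.24801296  0.012     ]
grip corners [ 0.51226517 -0.11909446  0.14      ] [ 0.51736349 -0.14234628  0.14      ] [ 0.49420767 -0.14819982  0.14      ] [ 0.48867692 -0.1250067   0.14      ]
3 4.75767376741106 [0.46870053 0.08139173] [-16.57812937   8.48716159] [0.46473985 0.08257081 0.07269337]
[[-1.8, 1.2], [-0.1, 0.7], [0.2, 0.0], [-0.2, 0.6], [0.8, -0.0], [-0.7, -1.5], [0.5, -0.0], [0.0, -1.6], [-0.7, 0.1], [-0.7, -0.2]]
knob mid [0.47212535 0.08123859 0.045     ] [array([0.54094698, 0.11802109, 0.01      ]), array([0.50615958, 0.01077475, 0.01      ]), array([0.40364059, 0.04349904, 0.01      ]), array([0.43979452, 0.15201008, 0.01      ])]
```

Call:
shift_gripper(increments={"moves": [[0, 0, 0, 0.05, -0.033, -0.01, 0.094], [0, 0, 0, 0.1, -0.066, -0.025, 0.094], [0, 0, 0, 0.15, -0.099, -0.025, 0.094], [0, 0, 0, 0.2, -0.132, -0.025, 0.094], [0, 0, 0, 0.25, -0.165, -0.025, 0.094], [0, 0, 0, 0.3, -0.198, -0.025, 0.094], [0, 0, 0, 0.35, -0.231, -0.025, 0.094], [0, 0, 0, 0.4, -0.264, -0.025, 0.094]]})

```text
time_s: 1.1
position: [0.4562, -0.1843, 0.2001]
eef_rot: [180.0, 0.0, 13.3]
ft_force: [0.0, -1.1, 0.6]
gripper_width: 0.0941
gripper_force: 0.0
```

Call:
shift_gripper(increments={"moves": [[0, 0, 0, 0.04, -0.026, 0, 0.094], [0, 0, 0, 0.059, -0.038, 0, 0.094], [0, 0, 0, 0.059, -0.038, 0, 0.094], [0, 0, 0, 0.059, -0.038, 0, 0.094]]})

```text
time_s: 1.6
position: [0.5033, -0.1359, 0.2]
eef_rot: [-180.0, 0.0, 13.3]
ft_force: [-0.1, 0.4, -0.3]
gripper_width: 0.0942
gripper_force: 0.0
```

Create snap.py:
```python
import sys,cv2,pickle
from rig import manip, camrig
n=sys.argv[1]
p=dict(camrig.camera_params('wrist'),fish=1); im=camrig.read_camera('wrist')
cv2.imwrite(f'pics/{n}.png',cv2.cvtColor(im,cv2.COLOR_RGB2BGR)); pickle.dump(p,open(f'pics/{n}.pkl','wb'))
```

```bash
python3 snap.py w1
```

```text
(no output)
```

View pics/w1.png

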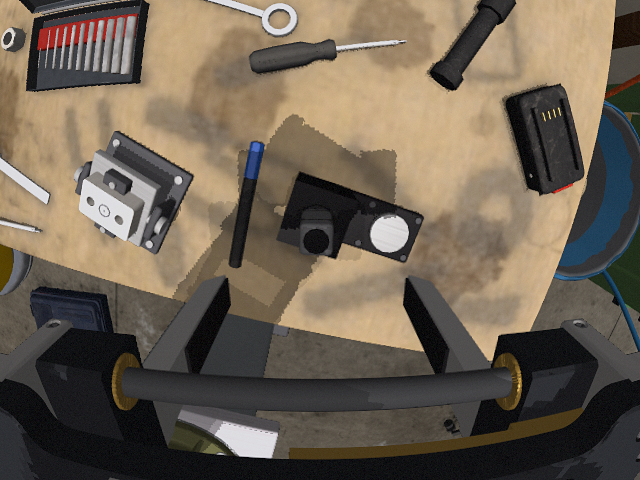

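The wrist view shows the probe cap at about (317,241), the disc at (390,234) and the ring at (104,211). The fingers straddle the probe. I'll zoom in.

Run:
```python
import cv2,numpy as np
t=cv2.imread('pics/w1.png')
a=cv2.resize(t[125:265,65:200],None,fx=3,fy=3,interpolation=cv2.INTER_CUBIC)
b=cv2.resize(t[165:275,270:430],None,fx=2.45,fy=2.45,interpolation=cv2.INTER_CUBIC)
o=np.zeros((430,800,3),np.uint8); o[:a.shape[0],:a.shape[1]]=a; o[:b.shape[0],406:406+b.shape[1]]=b[:,:394]
o=cv2.convertScaleAbs(o,alpha=1.2,beta=10)
cv2.imwrite('pics/crop2.png',o)
```

```text
(no output)
```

View pics/crop2.png

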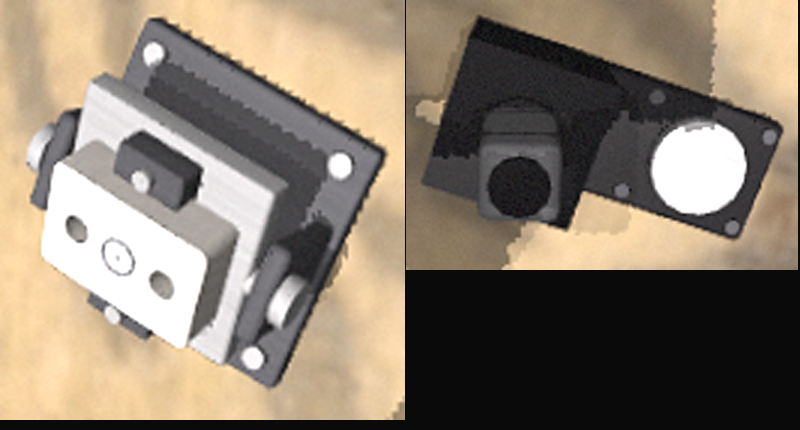

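The left part of the crop shows the ring at (118,258), bores at (76,229) and (161,286), and the face corners. The right part shows the disc centre at (698,167) and the cap at (519,187). I'll fit all three views together.

Create fit.py:
```python
from h import *
import pickle,cv2
from rig import manip, camrig
from scipy.optimize import least_squares
T=camrig.camera_params('top');S=camrig.camera_params('scene');W=pickle.load(open('pics/w1.pkl','rb'))
t=lambda *a:np.array(a)/3.8+[250,240]
s=lambda *a:(np.array(a)-[0,308])/3.6+[295,245]
w=lambda *a:np.array(a)/3+[65,125]
L=np.array([[1,1,0],[1,-1,0],[-1,-1,0],[-1,1,0],[0,0,0],[0,0,0],[0,0,0]])*[.0225,.035,0]
Y=np.array([0,0,0,0,0,1,-1.])
V=[(T,[t(*a) for a in((97,103),(222,143),(197,230),(67,190),(141,169),(104,156),(179,180))]),
   (S,[s(*a) for a in((250,388),(158,447),(92,402),(183,335),(173,390),(201,372),(146,408))]),
   (W,[w(*a) for a in((62,150),(210,252),(187,347),(42,255),(118,258),(76,229),(161,286))])]
if __name__=='__main__':
  d=cv2.imread('pics/w1.png',0)[195:275,360:430]; m=cv2.connectedComponentsWithStats((d>185).astype(np.uint8)); i=1+m[2][1:,4].argmax()
  dw=m[3][i]+[360,195]; print('disc px',dw,m[2][i])
  tc=t(702,111)
  print('disc top',at_z(T,tc,.022),'wrist',at_z(W,dw,.022))
  print('cap top',at_z(T,t(593,73),.144),'wrist',at_z(W,np.array([519-406,187])/2.45+[270,165],.144))
  def run(V,x0=(.469,.081,-.29,.15,.018)):
    def f(x):
        c,Rs,_=table(x); P=(L+np.outer(Y,[0,x[4],0]))@Rs.T+c
        return np.concatenate([(proj(p,P)-np.array(u)).ravel() for p,u in V])
    r=least_squares(f,x0,loss='soft_l1'); J=r.jac; sd=np.sqrt(np.diag(np.linalg.inv(J.T@J)))
    print('base',r.x[:2],'yaw tilt',np.degrees(r.x[2:4]),'sd',np.degrees(sd[2:4]),'bore',r.x[4],'spot',table(r.x)[0]); return f(r.x).reshape(len(V),-1,2).round(1)
  for k in([0],[1],[2],[0,2],[0,1,2]): print(k);e=run([V[i] for i in k])
  print(e)
```

```bash
python3 fit.py
```

```text
disc px [389.20433145 233.55367232] [  11   21   38   36 1062]
disc top [ 0.49580684 -0.21872368  0.022     ] wrist [ 0.49606913 -0.21794096  0.022     ]
cap top [ 0.50447533 -0.13481988  0.144     ] wrist [ 0.50494178 -0.13384779  0.144     ]
[0]
base [0.46705594 0.08220102] yaw tilt [-17.73401293   3.28812041] sd [ 1.55237342 45.14348063] bore 0.02017881020232724 spot [0.46552626 0.0826902  0.0729539 ]
[1]
base [0.46757644 0.08199709] yaw tilt [164.55199804 351.3056683 ] sd [1.69907917 4.4125422 ] bore 0.02023536878920642 spot [0.46349678 0.08312449 0.07267825]
[2]
base [0.47383522 0.07969778] yaw tilt [-17.60991234  16.59262722] sd [0.9941396 2.5495933] bore 0.019888058076374917 spot [0.46621409 0.0821168  0.07183406]
[0, 2]
base [0.47340915 0.07995655] yaw tilt [-17.76223437  16.26119816] sd [0.91528138 2.70049461] bore 0.0199760330837438 spot [0.46594244 0.08234842 0.07187986]
[0, 1, 2]
base [0.47343666 0.07992087] yaw tilt [-17.36885577  16.29389295] sd [0.88299273 2.50914502] bore 0.01901801062685188 spot [0.46593906 0.082266   0.07187539]
[[[ -1.6   0.7]
  [  0.    0.6]
  [  0.2  -0.7]
  [  0.2  -0.6]
  [  0.9  -0.6]
  [  1.3  -0. ]
  [  0.3  -0.7]]

 [[-45.    1.1]
  [  7.5 -32.1]
  [ 43.1  -4.1]
  [ -8.8  32.4]
  [ -1.2  -0.1]
  [-16.3   9.7]
  [ 13.5  -9.8]]

 [[ -2.3   2.2]
  [  0.2   0.6]
  [ -0.5   1.2]
  [ -1.    0.4]
  [  0.3  -1. ]
  [  0.9   0. ]
  [ -0.   -1.6]]]
```

Call:
shift_gripper(increments={"moves": [[0, 0, 0, 0.012, -0.05, 0.01, 0.094], [0, 0, 0, 0.025, -0.105, 0.02, 0.094], [0, 0, 0, 0.038, -0.16, 0.03, 0.094], [0, 0, 0, 0.05, -0.21, 0.04, 0.094], [0, 0, 0, 0.05, -0.21, 0.04, 0.094], [0, 0, 0, 0.05, -0.21, 0.04, 0.094], [0, 0, 0, 0.05, -0.21, 0.04, 0.094]]})

```text
time_s: 2.52
position: [0.5042, 0.0791, 0.1605]
eef_rot: [180.0, -0.0, 13.2]
ft_force: [-0.2, 0.1, 0.1]
gripper_width: 0.0938
gripper_force: 0.0
```

```bash
python3 snap.py w2
```

Call:
shift_gripper(increments={"moves": [[0, 0, 0, -0.05, -0.006, 0, 0.094], [0, 0, 0, -0.1, -0.012, 0, 0.094], [0, 0, 0, -0.15, -0.018, 0, 0.094], [0, 0, 0, -0.19, -0.024, 0, 0.094], [0, 0, 0, -0.19, -0.024, 0, 0.094], [0, 0, 0, -0.19, -0.024, 0, 0.094], [0, 0, 0, -0.19, -0.024, 0, 0.094]]})

```text
time_s: 3.45
position: [0.3143, 0.0598, 0.1601]
eef_rot: [-180.0, 0.0, 13.3]
ft_force: [-0.3, 0.7, -0.3]
gripper_width: 0.0942
gripper_force: 0.0
```

```bash
python3 snap.py w3
```

Run:
```python
import cv2,numpy as np,pickle
from h import *
o=np.zeros((420,800,3),np.uint8)
for i,n in enumerate(('w2','w3')):
    t=cv2.imread(f'pics/{n}.png'); W=pickle.load(open(f'pics/{n}.pkl','rb'))
    c=proj(W,[[.466,.082,.072]])[0]; u,v=(c-[66,70]).astype(int); print(n,c,u,v)
    u=min(max(u,0),507);v=min(max(v,0),340); print(u,v)
    o[:,i*400:i*400+396]=cv2.resize(t[v:v+140,u:u+132],None,fx=3,fy=3,interpolation=cv2.INTER_CUBIC)
cv2.imwrite('pics/crop3.png',o)
```

```text
w2 [304.50099937 273.52952168] 238 203
238 203
w3 [335.20683685  45.25472315] 269 -24
269 0
```

View pics/crop3.png

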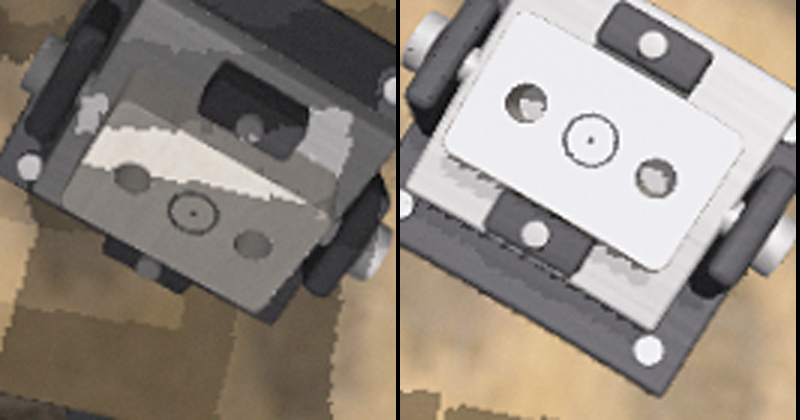

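w2 (left) shows the ring at (193,212) with the face partly in shadow. w3 (right) shows the ring at (591,140) and the face corners sharply. I'll fit with small per-view calibration offsets.

Create fit2.py:
```python
from fit import *
W2,W3=[pickle.load(open(f'pics/{n}.pkl','rb')) for n in('w2','w3')]
a2=lambda *a:np.array(a)/3+[238,203]
a3=lambda *a:(np.array(a)-[400,0])/3+[269,0]
N=np.array([np.nan]*2)
V[1]=(S,[s(*a) for a in((92,402),(183,335),(250,388),(158,447),(173,390),(146,408),(201,372))])
V+=[(W2,[N,N,a2(266,314),a2(62,203),a2(193,212),a2(132,178),a2(253,244)]),
    (W3,[a3(*a) for a in((521,9),(745,136),(665,274),(441,152),(591,140),(526,103),(656,178))])]
def run(ks,x0=(.472,.081,-.3,.25,.02),prior=True,show=0):
    def f(x):
        c,Rs,_=table(x); P=(L+np.outer(Y,[0,x[4],0]))@Rs.T+c; o=x[5:].reshape(-1,3)
        r=np.concatenate([(proj(V[k][0],P+o[i])-np.array(V[k][1])).ravel()/.7 for i,k in enumerate(ks)]); r=r[np.isfinite(r)]
        return np.r_[r,x[5:]/.001,(x[:2]-[.4724,.0812])/(.002 if prior else 1)]
    r=least_squares(f,np.r_[x0,np.zeros(3*len(ks))],x_scale='jac',loss='soft_l1'); J=r.jac; sd=np.sqrt(np.diag(np.linalg.inv(J.T@J)))
    print(ks,'base',r.x[:2].round(4),'yaw tilt',np.degrees(r.x[2:4]).round(2),'sd',np.degrees(sd[2:4]).round(2),'bore',r.x[4].round(4),'spot',table(r.x)[0].round(4),'cost',round(r.cost,1))
    if show: print((r.fun*.7).round(1)[:-len(x0)].tolist(),(r.x[5:]*1e3).round(1))
    return r.x
if __name__=='__main__':
    for ks in([4],[2,4],[0,1],[3,4],[2,3,4],[0,1,2,3,4]): run(ks); 
    run([2,3,4],prior=False); run([0,1,2,3,4],prior=False,show=1)
```

```bash
python3 fit2.py
```

```text
[4] base [0.4733 0.0809] yaw tilt [-16.55  19.37] sd [0.49 3.95] bore 0.0199 spot [0.4644 0.0835 0.0714] cost 5.6
[2, 4] base [0.4732 0.0807] yaw tilt [-16.84  17.39] sd [0.43 1.64] bore 0.02 spot [0.4652 0.0831 0.0717] cost 16.2
[0, 1] base [0.4696 0.0813] yaw tilt [-16.75   9.8 ] sd [0.9  3.15] bore 0.0202 spot [0.465  0.0826 0.0726] cost 9.5
[3, 4] base [0.4742 0.0807] yaw tilt [-16.63  20.53] sd [0.46 2.46] bore 0.02 spot [0.4648 0.0835 0.0712] cost 10.0
[2, 3, 4] base [0.4736 0.0807] yaw tilt [-16.88  18.17] sd [0.4 1.4] bore 0.02 spot [0.4653 0.0832 0.0716] cost 20.9
[0, 1, 2, 3, 4] base [0.4728 0.0807] yaw tilt [-16.82  16.56] sd [0.37 1.31] bore 0.02 spot [0.4651 0.083  0.0718] cost 33.9
[2, 3, 4] base [0.4739 0.0806] yaw tilt [-16.88  18.41] sd [0.4  1.44] bore 0.02 spot [0.4654 0.0832 0.0716] cost 20.6
[0, 1, 2, 3, 4] base [0.4729 0.0806] yaw tilt [-16.82  16.68] sd [0.37 1.36] bore 0.02 spot [0.4652 0.0829 0.0718] cost 33.8
[-2.1, 1.1, -0.4, 0.7, 0.0, -0.6, -0.1, -0.1, 0.6, -0.3, 0.4, 0.2, 0.4, -0.3, -0.0, -2.4, 1.3, -0.8, 0.1, -0.0, -0.6, 1.7, -0.2, 0.2, -0.4, 0.3, -0.5, 0.2, -2.6, 2.4, 0.0, 0.1, -0.2, 0.9, -0.8, 0.6, 0.4, -1.1, 0.2, -0.3, 0.8, -1.4, -1.6, -0.1, -1.8, 1.0, 0.6, -0.2, 0.5, 0.1, 0.7, -0.2, -1.0, -0.5, 2.0, 0.2, -0.5, 0.4, -0.9, -0.6, 0.4, -0.0, 0.1, 0.4, 0.7, -0.2, 0.1, 0.0, 0.0, -0.8, -0.4, 0.1, 0.5, -0.2, -0.4, 0.3, 0.3, -0.2] [ 0.2  0.1  0.  -1.2 -0.6  0.1  0.7 -0.3 -0.6  0.4  0.4 -0.2 -0.4  0.4
 -1.3]
```

Create fit3.py:
```python
from fit2 import *
from scipy.ndimage import map_coordinates,gaussian_filter
names=['top0','scene0','w1','w2','w3']
I=[gaussian_filter(cv2.imread(f'pics/{n}.png',0).astype(float),.6) for n in names]
q=np.linspace(-1,1,15); hx,hy=.0225,.035
E=[(np.c_[sx*hx+0*q,q*(hy-.007),0*q],[sx,0,0]) for sx in(1,-1)]+[(np.c_[q*(hx-.007),sy*hy+0*q,0*q],[0,sy,0]) for sy in(1,-1)]
dd=np.linspace(-3,3,61)
def measure(x,ks):
    c,Rs,_=table(x); out=[]
    for i,k in enumerate(ks):
        o=x[5+3*i:8+3*i]; p=V[k][0]
        for j,(P,n) in enumerate(E):
            A=proj(p,P@Rs.T+c+o); B=proj(p,(P+np.array(n)*.001)@Rs.T+c+o); n2=(B-A)/np.linalg.norm(B-A,axis=1)[:,None]
            S_=A[:,None]+dd[None,:,None]*n2[:,None]
            g=-np.gradient(map_coordinates(I[k],[S_[...,1],S_[...,0]],order=1),axis=1)  # bright face inside
            m=g.max(1); d=dd[g.argmax(1)]; ok=(m>.6*np.median(m))&(abs(d)<2.9)&(m>.4)
            if ok.sum()>5:
                ok&=abs(d-np.median(d))<.8
                out.append((i,k,j,A+d[:,None]*n2,n2,ok))
    return out
def icp(x,ks):
    for _ in range(8):
        M=measure(x,ks)
        def f(x):
            c,Rs,_=table(x); r=[]
            for i,k,j,D,n2,ok in M:
                A=proj(V[k][0],E[j][0]@Rs.T+c+x[5+3*i:8+3*i]); r.append((((A-D)*n2).sum(1)/.3/4)[ok])
            for i,k in enumerate(ks):
                P=(L[4:]+np.outer(Y[4:],[0,x[4],0]))@Rs.T+c+x[5+3*i:8+3*i]; r.append((proj(V[k][0],P)-np.array(V[k][1][4:])).ravel()/.5)
            return np.r_[np.concatenate(r),x[5:]/.001]
        r=least_squares(f,x,x_scale='jac',loss='soft_l1'); x=r.x
    J=r.jac; sd=np.sqrt(np.diag(np.linalg.inv(J.T@J)))
    print(ks,'base',x[:2].round(4),'yaw tilt',np.degrees(x[2:4]).round(2),'sd',np.degrees(sd[2:4]).round(2),'spot',table(x)[0].round(4),'cost',round(r.cost,1))
    print('  ',[(names[k],j,int(ok.sum()),round(float(np.median(((proj(V[k][0],E[j][0]@table(x)[1].T+table(x)[0]+x[5+3*i:8+3*i])-D)*n2).sum(1)[ok])),2)) for i,k,j,D,n2,ok in M])
for ks in([2,4],[2,3,4],[0,1],[0,1,2,3,4]): icp(run(ks),ks)
```

```bash
python3 fit3.py
```

```text
[2, 4] base [0.4732 0.0807] yaw tilt [-16.84  17.39] sd [0.43 1.64] bore 0.02 spot [0.4652 0.0831 0.0717] cost 16.2
[2, 4] base [0.4732 0.0811] yaw tilt [-18.07  17.25] sd [0.51 1.14] spot [0.4653 0.0837 0.0717] cost 9.4
   [('w1', 0, 15, -0.2), ('w1', 1, 10, 0.08), ('w1', 2, 8, 0.1), ('w1', 3, 15, 0.3), ('w3', 0, 7, 0.1), ('w3', 1, 15, 0.1), ('w3', 3, 15, 0.6)]
[2, 3, 4] base [0.4736 0.0807] yaw tilt [-16.88  18.17] sd [0.4 1.4] bore 0.02 spot [0.4653 0.0832 0.0716] cost 20.9
[2, 3, 4] base [0.4733 0.0812] yaw tilt [-18.    17.52] sd [0.39 0.72] spot [0.4653 0.0838 0.0717] cost 12.0
   [('w1', 0, 15, -0.29), ('w1', 1, 11, 0.1), ('w1', 2, 8, 0.15), ('w1', 3, 15, 0.3), ('w2', 0, 10, -0.05), ('w2', 1, 15, 0.09), ('w2', 2, 10, 0.1), ('w2', 3, 13, 0.49), ('w3', 0, 7, 0.04), ('w3', 1, 15, 0.1), ('w3', 3, 15, 0.62)]
[0, 1] base [0.4696 0.0813] yaw tilt [-16.75   9.8 ] sd [0.9  3.15] bore 0.0202 spot [0.465  0.0826 0.0726] cost 9.5
[0, 1] base [0.4729 0.0803] yaw tilt [-19.04  17.57] sd [0.9  2.63] spot [0.4649 0.083  0.0717] cost 7.6
   [('top0', 0, 15, -0.22), ('top0', 1, 12, 0.03), ('scene0', 0, 11, -0.39), ('scene0', 1, 15, 0.1), ('scene0', 2, 15, -0.49), ('scene0', 3, 10, -0.48)]
[0, 1, 2, 3, 4] base [0.4728 0.0807] yaw tilt [-16.82  16.56] sd [0.37 1.31] bore 0.02 spot [0.4651 0.083  0.0718] cost 33.9
[0, 1, 2, 3, 4] base [0.4732 0.081 ] yaw tilt [-18.12  17.49] sd [0.36 0.69] spot [0.4652 0.0836 0.0717] cost 19.0
   [('top0', 0, 15, -0.2), ('top0', 1, 11, 0.1), ('top0', 3, 0, nan), ('scene0', 0, 11, -0.5), ('scene0', 1, 15, 0.0), ('scene0', 2, 15, -0.4), ('scene0', 3, 8, -0.4), ('w1', 0, 15, -0.3), ('w1', 1, 11, 0.09), ('w1', 2, 8, 0.05), ('w1', 3, 15, 0.3), ('w2', 0, 10, -0.05), ('w2', 1, 15, 0.09), ('w2', 2, 10, 0.09), ('w2', 3, 13, 0.4), ('w3', 0, 7, 0.1), ('w3', 1, 15, 0.19), ('w3', 3, 15, 0.6)]
  return _methods._mean(a, axis=axis, dtype=dtype,
  ret = ret.dtype.type(ret / rcount)
```

Every subset agrees on tilt ≈ 17.4°, base yaw ≈ −17.5° and spot ≈ (0.4652, 0.0835, 0.0717). The probe is at (0.5047, −0.1343) and the disc at (0.4960, −0.2183). They are 84.5 mm apart against the stated 85 mm, so the fit holds. Next I'll grasp the probe.

Call:
shift_gripper(increments={"moves": [[0, 0, 0, 0.028, 0.046, -0.03, 0.094], [0, 0, 0, 0.056, 0.093, -0.03, 0.094], [0, 0, 0, 0.084, 0.14, -0.03, 0.094], [0, 0, 0, 0.112, 0.186, -0.03, 0.094], [0, 0, 0, 0.14, 0.233, -0.03, 0.094], [0, 0, 0, 0.14, 0.233, -0.03, 0.094], [0, 0, 0, 0.14, 0.233, -0.03, 0.094]]})

```text
time_s: 4.38
position: [0.5033, -0.1341, 0.1895]
eef_rot: [-179.9, 0.1, 13.3]
ft_force: [-0.3, 0.3, 0.1]
gripper_width: 0.094
gripper_force: 0.0
```

Run:
```python
from rig import manip, camrig
from scipy.spatial.transform import Rotation as R
s=manip.observe(); M=R.from_euler('xyz',s['eef_rot'],degrees=True).as_matrix()
print(M.T@([.5047,-.1343,.096]-s['position']),s['q'])
```

```text
[0.00141177 0.00059826 0.09345584] [-1.89525292e+01  1.28682709e+01  9.06474485e+01  7.64610452e-03
  7.65681076e+01  5.77132860e+01]
```

Call:
shift_gripper(increments={"moves": [[0, 0, 0, 0.0014, 0.0006, 0.04, 0.094], [0, 0, 0, 0.0014, 0.0006, 0.07, 0.094], [0, 0, 0, 0.0014, 0.0006, 0.0935, 0.094], [0, 0, 0, 0.0014, 0.0006, 0.0935, 0.094], [0, 0, 0, 0.0014, 0.0006, 0.0935, 0.06], [0, 0, 0, 0.0014, 0.0006, 0.0935, 0.045], [0, 0, 0, 0.0014, 0.0006, 0.0935, 0.035], [0, 0, 0, 0.0014, 0.0006, 0.0935, 0.03]]}, clamp_n=20)

```text
time_s: 5.38
position: [0.5052, -0.1347, 0.097]
eef_rot: [180.0, -0.0, 13.3]
ft_force: [-0.0, -0.5, -0.4]
gripper_width: 0.0576
gripper_force: 0.0
```

Call:
shift_gripper(increments={"moves": [[0, 0, 0, 0, 0, 0, 0.02], [0, 0, 0, 0, 0, 0, 0.02], [0, 0, 0, 0, 0, 0, 0.015], [0, 0, 0, 0, 0, 0, 0.015], [0, 0, 0, 0, 0, 0, 0.015]]}, clamp_n=40)

```text
time_s: 6.0
position: [0.5051, -0.1347, 0.0966]
eef_rot: [-180.0, -0.0, 13.3]
ft_force: [0.1, 0.2, 0.6]
gripper_width: 0.0256
gripper_force: 39.8
```

Call:
shift_gripper(increments={"moves": [[0, 0, 0, 0, 0, -0.01, 0.015], [0, 0, 0, 0, 0, -0.03, 0.015], [0, 0, 0, 0, 0, -0.055, 0.015], [0, 0, 0, 0, 0, -0.08, 0.015], [0, 0, 0, 0, 0, -0.093, 0.015], [0, 0, 0, 0, 0, -0.093, 0.015], [0, 0, 0, 0, 0, -0.093, 0.015], [0, 0, 0, 0, 0, -0.093, 0.015]]}, clamp_n=40)

```text
time_s: 7.0
position: [0.5048, -0.1346, 0.1888]
eef_rot: [-180.0, 0.1, 13.3]
ft_force: [-0.7, 0.3, -2.1]
gripper_width: 0.0253
gripper_force: 39.8
```

Call:
shift_gripper(increments={"moves": [[0, 0, 0, -0.007, 0.02, 0, 0.015], [0, 0, 0, -0.014, 0.04, 0, 0.015], [0, 0, 0, -0.021, 0.06, 0, 0.015], [0, 0, 0, -0.028, 0.0795, 0, 0.015], [0, 0, 0, -0.028, 0.0795, 0.02, 0.015], [0, 0, 0, -0.028, 0.0795, 0.04, 0.015], [0, 0, 0, -0.028, 0.0795, 0.055, 0.015], [0, 0, 0, -0.028, 0.0795, 0.055, 0.015]]})

```text
time_s: 8.0
position: [0.4958, -0.2184, 0.1337]
eef_rot: [-179.9, 0.1, 13.3]
ft_force: [-0.0, 0.0, -1.7]
gripper_width: 0.0253
gripper_force: 39.8
```

```bash
python3 snap.py w4
```

Run:
```python
from rig import manip, camrig
import cv2,numpy as np,pickle
from h import *
s=manip.observe(); print(s['position'],s['ft_force'],s['gripper_width'])
a=cv2.cvtColor(camrig.read_camera('top'),cv2.COLOR_RGB2BGR); w=cv2.imread('pics/w4.png'); W=pickle.load(open('pics/w4.pkl','rb'))
u,v=(proj(W,[[.496,-.2183,.022]])[0]).astype(int); print(u,v)
u=min(max(u-65,0),509);v=min(max(v-65,0),349);print(u,v)
S=cv2.cvtColor(camrig.read_camera('scene'),cv2.COLOR_RGB2BGR)
o=np.hstack([cv2.resize(w[v:v+130,u:u+130],None,fx=3,fy=3),cv2.resize(S[160:260,345:445],(390,390))])
cv2.imwrite('pics/crop4.png',o)
```

```text
[ 0.49619782 -0.21856917  0.13465989] [-0.57080143 -0.11956987 -1.07588723] 0.025661653773519713
318 225
253 160
```

View pics/crop4.png

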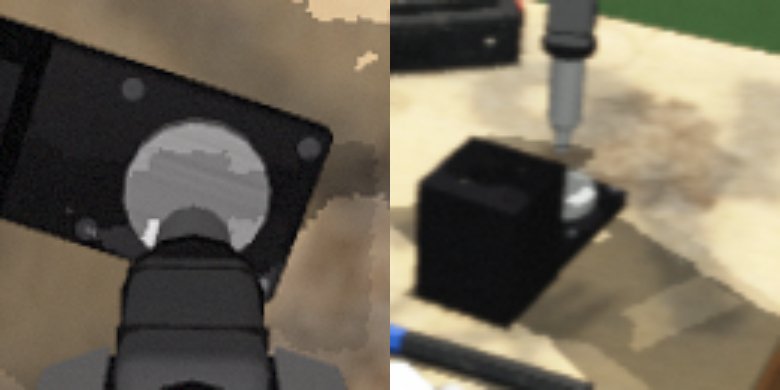

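The left part shows the probe over the disc, roughly centred. The right part shows the tip just above the disc and clear of the block. I'll descend now.

Create avg.py:
```python
from rig import manip, camrig
import numpy as np
a=[]
for _ in range(12):
    camrig.read_camera('top'); s=manip.observe(); a.append(np.r_[s['position'],s['ft_force'],s['wrist_torque'],s['gripper_width']])
print(s['time_s'],np.mean(a,0).round(4))
```

```bash
python3 avg.py
```

```text
8.75 [ 4.9630e-01 -2.1860e-01  1.3500e-01  4.8200e-02 -2.8210e-01 -1.5765e+00
 -2.9000e-03 -5.0000e-04  1.6500e-02  2.5600e-02]
```

Call:
shift_gripper(increments={"moves": [[0, 0, 0, 0, 0, 0.01, 0.015], [0, 0, 0, 0, 0, 0.018, 0.015], [0, 0, 0, 0, 0, 0.023, 0.015], [0, 0, 0, 0, 0, 0.025, 0.015], [0, 0, 0, 0, 0, 0.025, 0.015]]})

```text
time_s: 9.38
position: [0.4962, -0.2185, 0.1098]
eef_rot: [-180.0, -0.0, 13.3]
ft_force: [-0.3, 1.3, 1.2]
gripper_width: 0.0257
gripper_force: 39.8
```

```bash
python3 avg.py
```

```text
9.975 [ 0.4962 -0.2185  0.1098 -0.5459  1.0855  0.8681  0.3523  0.23   -0.0031
  0.0256]
```

Call:
shift_gripper(increments={"moves": [[0, 0, 0, 0, 0, 0.0025, 0.015], [0, 0, 0, 0, 0, 0.0048, 0.015], [0, 0, 0, 0, 0, 0.0048, 0.015], [0, 0, 0, 0, 0, 0.0048, 0.015]]})

```text
time_s: 10.48
position: [0.4963, -0.2185, 0.1049]
eef_rot: [180.0, -0.0, 13.3]
ft_force: [-1.4, 0.8, 3.2]
gripper_width: 0.0256
gripper_force: 39.8
```

```bash
python3 avg.py; python3 avg.py
```

```text
11.075 [ 4.9620e-01 -2.1850e-01  1.0490e-01 -6.5140e-01  1.1724e+00  3.0344e+00
  3.7360e-01  2.4500e-01  2.1000e-03  2.5600e-02]
11.675 [ 0.4962 -0.2185  0.1048 -0.5985  1.3269  3.0268  0.3435  0.2232 -0.0052
  0.0257]
```

Call:
shift_gripper(increments={"moves": [[0, 0, 0, 0, 0, -0.01, 0.015], [0, 0, 0, 0, 0, -0.04, 0.015], [0, 0, 0, 0, 0, -0.08, 0.015], [0, 0, 0, 0, 0, -0.12, 0.015], [0, 0, 0, 0, 0, -0.12, 0.015], [0, 0, 0, 0, 0, -0.12, 0.015]]})

```text
time_s: 12.42
position: [0.4958, -0.2184, 0.2239]
eef_rot: [-180.0, 0.1, 13.3]
ft_force: [-0.4, 0.6, -2.9]
gripper_width: 0.0257
gripper_force: 39.8
```

Create go.py:
```python
import sys; from h import *
from rig import manip, camrig
yaw,tilt=np.radians([-17.6,17.4]); spot=np.array([.4652,.0835,.0717])
n=(R.from_euler('z',yaw)*R.from_euler('y',-tilt)).as_matrix()[:,2]
s=manip.observe(); M=R.from_euler('xyz',s['eef_rot'],degrees=True)
z=M.as_matrix()[:,2]; ax=np.cross(z,-n); ax/=max(np.linalg.norm(ax),1e-9)
D=R.from_rotvec(ax*np.arccos(np.clip(z@-n,-1,1)))
rv=(M.inv()*D*M).as_rotvec(degrees=True)
for d in map(float,sys.argv[1:]):
    T=spot+n*(.0891+d); print(d,'rotvec',rv.round(2),'shift',M.inv().apply(T-s['position']).round(4),'target',T.round(4))
print('n',n.round(3),'ft',s['ft_force'],'q',s['q'].round(1))
```

```bash
python3 go.py .03
```

```text
0.03 rotvec [-8.99 14.99  0.  ] shift [ 0.0093 -0.3191  0.0388] target [0.4313 0.0943 0.1854]
n [-0.285  0.09   0.954] ft [-0.41739548  0.55090126 -2.91670862] q [-27.6  14.3  84.3  -0.   81.5  49. ]
```

Call:
shift_gripper(increments={"moves": [[0, 0, 0, 0.0015, -0.05, 0, 0.015], [-1.5, 2.5, 0, 0.003, -0.105, 0, 0.015], [-3, 5, 0, 0.0045, -0.16, 0.005, 0.015], [-4.5, 7.5, 0, 0.006, -0.215, 0.015, 0.015], [-6, 10, 0, 0.0075, -0.27, 0.025, 0.015], [-7.5, 12.5, 0, 0.0093, -0.319, 0.035, 0.015], [-9, 15, 0, 0.0093, -0.319, 0.0385, 0.015], [-9, 15, 0, 0.0093, -0.319, 0.0385, 0.015]]})

```text
time_s: 13.42
position: [0.4305, 0.0944, 0.185]
eef_rot: [170.8, -14.8, 14.6]
ft_force: [0.1, 0.1, -1.4]
gripper_width: 0.0256
gripper_force: 39.8
```

Call:
shift_gripper(increments={"moves": [[0, 0, 0, 0, 0, 0, 0.015], [0, 0, 0, 0, 0, 0, 0.015]]})

```text
time_s: 13.68
position: [0.4319, 0.0934, 0.1863]
eef_rot: [170.8, -14.9, 14.5]
ft_force: [0.3, 0.2, -2.3]
gripper_width: 0.0251
gripper_force: 39.8
```

```bash
python3 avg.py; python3 go.py .03 0.005; python3 snap.py w5
```

Run:
```python
from rig import manip, camrig
import cv2,numpy as np,pickle
from h import *
w=cv2.imread('pics/w5.png'); W=pickle.load(open('pics/w5.pkl','rb'))
u,v=(proj(W,[[.4652,.0835,.0717]])[0]).astype(int); print(u,v)
u=min(max(u-65,0),509);v=min(max(v-65,0),349);print(u,v)
S=cv2.cvtColor(camrig.read_camera('scene'),cv2.COLOR_RGB2BGR); cv2.imwrite('pics/s5.png',S)
o=np.hstack([cv2.resize(w[v:v+130,u:u+130],None,fx=3,fy=3),cv2.resize(S[195:325,280:410],None,fx=3,fy=3,interpolation=cv2.INTER_CUBIC)])
cv2.imwrite('pics/crop5.png',o)
```

```text
14.275 [ 0.4317  0.0938  0.1863 -0.0378 -0.0383 -1.6661  0.0644  0.2376 -0.0221
  0.0257]
0.03 rotvec [ 0.05 -0.08 -0.  ] shift [-0.0006 -0.0005  0.0008] target [0.4313 0.0943 0.1854]
0.005 rotvec [ 0.05 -0.08 -0.  ] shift [-0.0006 -0.0005  0.0258] target [0.4384 0.092  0.1615]
n [-0.285  0.09   0.954] ft [ 0.27692721 -0.39182892 -1.85590654] q [ 13.6  -7.1 113.9 -10.5  58.5  94.6]
317 223
252 158
```

View pics/crop5.png

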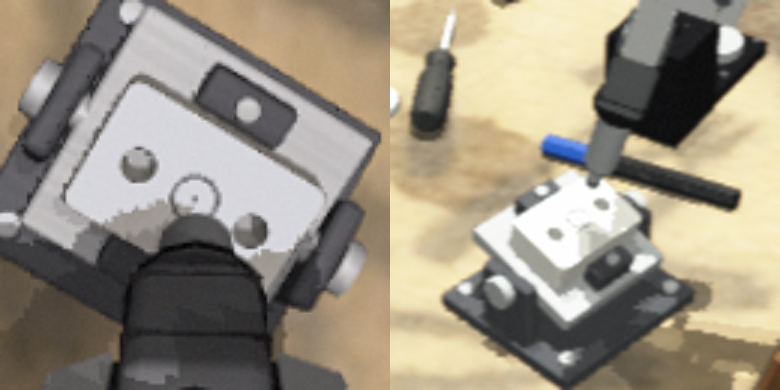

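The left part shows the ring at (194,199), which is pixel (316.7,224.3) against a predicted (317,223). The probe is lined up over it. The right part shows the tip just above the face. I'll make contact.

Call:
shift_gripper(increments={"moves": [[0, 0, 0, -0.0006, -0.0002, 0.01, 0.015], [0, 0, 0, -0.0006, -0.0002, 0.019, 0.015], [0, 0, 0, -0.0006, -0.0002, 0.025, 0.015], [0, 0, 0, -0.0006, -0.0002, 0.029, 0.015], [0, 0, 0, -0.0006, -0.0002, 0.032, 0.015], [0, 0, 0, -0.0006, -0.0002, 0.032, 0.015]]})

```text
time_s: 15.12
position: [0.4403, 0.0912, 0.1557]
eef_rot: [170.8, -14.9, 14.5]
ft_force: [-0.4, -0.1, 0.8]
gripper_width: 0.0257
gripper_force: 39.8
```

```bash
python3 avg.py; python3 go.py 0 -.006
```

```text
15.725 [ 0.4403  0.0912  0.1558 -0.9269  0.3054  0.7689  0.0817  0.324  -0.0098
  0.0256]
0.0 rotvec [ 0.05 -0.08 -0.  ] shift [-0.     -0.0003 -0.0012] target [0.4398 0.0916 0.1567]
-0.006 rotvec [ 0.05 -0.08 -0.  ] shift [-0.0001 -0.0003  0.0048] target [0.4415 0.091  0.151 ]
n [-0.285  0.09   0.954] ft [-0.62268763  0.22701245  0.54465349] q [ 12.9  -4.1 115.5 -10.9  53.9  94.9]
```

Call:
shift_gripper(increments={"moves": [[0, 0, 0, 0, 0, 0.002, 0.015], [0, 0, 0, 0, 0, 0.0046, 0.015], [0, 0, 0, 0, 0, 0.0046, 0.015], [0, 0, 0, 0, 0, 0.0046, 0.015]]})

```text
time_s: 16.23
position: [0.4416, 0.0907, 0.1513]
eef_rot: [170.8, -14.9, 14.5]
ft_force: [-1.9, -0.0, 3.3]
gripper_width: 0.0257
gripper_force: 39.8
```

```bash
python3 avg.py; python3 go.py 0 -.006; python3 snap.py w6
```

Run:
```python
from rig import manip, camrig
import cv2,numpy as np
w=cv2.imread('pics/w6.png')
S=cv2.cvtColor(camrig.read_camera('scene'),cv2.COLOR_RGB2BGR)
o=np.hstack([cv2.resize(w[158:288,252:382],None,fx=3,fy=3),cv2.resize(S[215:315,295:395],(400,390),interpolation=cv2.INTER_CUBIC)])
cv2.imwrite('pics/crop6.png',o)
```

```text
16.825 [ 0.4415  0.0907  0.1513 -1.351   0.2946  2.5123  0.0645  0.2822 -0.0072
  0.0256]
0.0 rotvec [ 0.05 -0.08 -0.  ] shift [-0.     -0.0003 -0.0058] target [0.4398 0.0916 0.1567]
-0.006 rotvec [ 0.05 -0.08 -0.  ] shift [-0.     -0.0003  0.0002] target [0.4415 0.091  0.151 ]
n [-0.285  0.09   0.954] ft [-1.3200566   0.57119205  3.12866031] q [ 12.8  -3.6 115.7 -11.   53.2  94.9]
```

View pics/crop6.png

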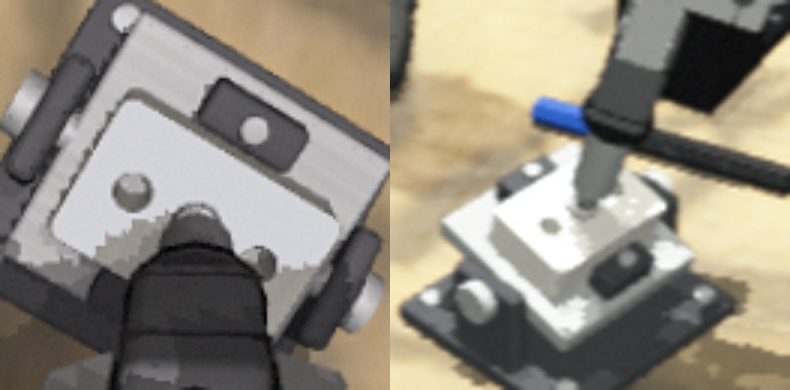

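The wrist view shows the ring's far arc centred on the nose at (197,207). The scene view shows the tip on the face between the bores with the probe square to it. The push along the normal is 4.4 N, which is half in, so I'm handing in.

```bash
python3 -c "
from rig import manip, camrig
print(manip.sign_off())"
```

```text
the job is handed in; nothing more can be done
None
```

I pressed the probe on the reference disc for over a second at about 4.6 N, then handed in with it held in the scribed ring, square to the sloping face (tilt measured at about 17.4°), at about 4.4 N, half in; the judge returned no verdict.

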